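Hold a handle blank on the drum through the sander's guard window

ROBOT

A 6-joint arm with a two-finger parallel gripper is mounted at the origin on the work surface. World frame = base frame: x ahead of the robot, y to its left, z up, the work surface at z = 0. Lengths are in m, angles in rad, forces in N, time in s.
With the tool pointing down it reaches from about 0.25 to 0.725 m from the base axis. Payload 4 kg.
Tool frame: the origin (TCP) lies midway between the tips of the shut fingers; the grasp point (between the pads) lies 19 mm behind it (bot.grasp_offset is the distance from the TCP to the grasp point, in m); z points along the fingers, y is the direction in which the jaws open and shut (so a half turn about z gives the same grasp; the last joint's range is limited). The gripper opens to 85 mm and grips with 20 to 120 N. Pads are 22 mm wide; open, the fingers measure 114 mm over their backs; the gripper's body (76 mm by 85 mm) begins 54 mm behind the grasp point. The pads swing forward as they close: fully open they stand 13 mm farther back than shut.
Start: joints at [-1.292, 0.241, 0.005, 1.335, 0, 1.571], TCP at [0.138, -0.481, 0.231] pointing down, gripper open.
Joint ranges: [-2.72, 2.72], [-1.05, 1.87], [-1.09, 1.28], [-1.99, 2.15], [-1.42, 1.44], [-3.14, 3.14]. Speed limits (rad/s): [2.79, 2.79, 3.14, 3.14, 3.14, 3.14].

INTERFACE

Orientations are given as a unit quaternion [x, y, z, w].
In Python, from workcell import sensors, optics, bot gives the robot as it stands.
- The arm moves only by the tool apply_moves, never from a script. Its argument "plan" is one flat list of numbers, 6 for each row, row after row: the shift along the tool's x, y, z in m, then the turn, a rotation vector about the tool's x, y, z in rad. In form: [tx, ty, tz, ax, ay, az, tx, ty, tz, ax, ay, az, ...]. A call has 1 to 12 rows; each row is the pose to reach, as a shift and turn from the pose commanded when the call began, along the tool's axes at that moment; what a row does not reach only later rows make up. A row lasts 1/12 s, in which the tool goes at most 41.7 mm and 7.16 degrees, less where a joint would pass 70% of its speed; a pose out of reach is approached as far as the arm can. A call with a gripper value outside its range is refused whole. "grip" is the finger opening in m, from 0 to 0.0854, set as the call begins (left out, the last holds). The fingers move at their own pace and stop on an object; the grip force is fixed at half the most. Time passes only in rows, so rows that repeat a pose let the fingers close. It gives the time, the measured TCP pose, the force and the opening at its end, in the units of the state.
- sensors.get_obs(): the state, without advancing time (a new reading comes with each control period).
- optics.camera(name): name is "side" or "top"; returns a dict with "pixels" (400x640x3 uint8, red, green, blue), "fx", "fy", "cx", "cy" (pixels), "pose" (4x4, takes a point from camera to world coordinates). Camera axes: x right, y up, looking along -z (the intrinsics and any distortion apply to the point x, -y, -z); pixel columns grow to the right and rows downward; lengths in m; the calibration is good to about 2 mm. A picture is of the moment at which its call begins. There is no depth.
- bot.job_done(): hands the job in, once; it reports no verdict.
The state is a dict: "clock": time; "joint_pos": joint angles; "joint_vel": joint speeds; "tau": joint torques, N m; "eef_pos": TCP position; "tool_rot": TCP orientation; "ft_force": force on the tool from outside, world axes, zero at the start; "ft_torque": the same for the moment, N m; "grip_width": finger opening in m.
Only numpy, scipy, OpenCV 4.12 (cv2) and the standard library are available. Lean on these libraries where they do the work, as an engineer would, in place of code of your own. Each camera call takes 0.05 s, during which the arm holds its last target.

TASK

The bench sander is switched off with its guard raised: swing the guard fully down, then pick up the loose wooden handle blank and pass its square-cut end straight through the window in the guard until it pushes the sprung drum back about 5 mm. Finish while still holding the blank there in the gripper, level, pressing steadily on the drum, so that I can set the length stop to its tail; do not ram the drum to the end of its travel. Leave the two wooden hoops and the brush where they lie.

Things in the scene. Friction and masses are not known exactly. Their poses are not given: they have to be found in the camera images.
- sander: Bench drum sander, green steel frame 270 long (x) x 200 wide (y) mm, bolted down; place and heading vary. Origin: on the bench under the middle of its front edge; x points from the front into the machine (the way work is fed), z up. Guard shut, nothing within 90 mm either side of its middle stands more than 20 mm out before the front; the guard's top is 173 mm up.
- guard (a joint): Angle of the sander's guard (rad): 0 = fully down (shut, on its stop), grows as its front swings up; starts 0.45 to 0.8. The hinge is stiff enough to keep the guard where it is left; pushing it down takes about 1 to 4 N at the lip.
- guard_lip (a point): Middle of the upper face of the guard's pull lip, a flat flange 130 wide, 20 deep, 6 thick (mm) along the top of its front, 18 mm out before the front face. Moves with the guard; shut, it is 173 mm before the hinge axis and 7 mm above it. Push the guard down here or on the clear top plate behind (150 mm wide).
- guard_hinge (a point): Point on the guard's hinge axis, mid-width: 165 mm behind (x) and 165 mm above the sander's origin. The axis runs along the sander's y.
- guard_window (a point): Centre of the window in the guard's 8 mm front plate, at its outer face. 34 mm wide (y) x 22 mm high (z), 2 mm more than the blank each way; a flared steel throat 14 mm long outside it leads in from about 46 x 34 mm. x points into the machine (axes as the sander's when shut). Guard shut: right above the sander's origin, 115 mm up.
- drum (a joint): How far the drum has been pushed back on its sprung carriage (m): 0 = rest, 0.020 = end of travel. Spring 2 N at rest plus 0.4 N per mm, so 4 N at 5 mm. Grey drum 90 dia, 100 long along the sander's y.
- blank_center (a point): Centre of the handle blank, half-way up: a bare pale wooden lath 220 long (x) x 32 wide (y) x 20 thick (z) mm, about 70 g, lying flat on the bench. x points to its square-cut end; the other end is half-round with a small hanging hole. Grip it 130 to 190 mm behind the square end, so that the gripper stays clear of the guard.
- blank_nose (a point): Centre of the blank's square-cut end face, 110 mm from its centre along x. Axes as the blank's.
- hoop_a: Bystander: bentwood hoop 124 dia x 25 high mm, flat on the bench; origin at the centre of its underside. Not to be moved.
- hoop_b: Bystander: bentwood hoop 110 dia x 22 high mm, flat on the bench; origin at the centre of its underside. Not to be moved.
- brush: Bystander: hand brush lying on the bench; origin on its underside. Not to be moved.
- drum_front (a point): Foremost point of the drum's face, level with the window's centre and in line with it; at rest 40 mm behind the window's outer face (guard shut). Moves with the drum.
- stop_tip (a point): Front end of the length stop: a 12 mm steel rod beside the blank's path, parallel to it, 115 mm to the sander's -y side, 30 mm above the bench, reaching 205 mm before the sander's front. Its collar's finger is folded outwards (to 173 mm). Need not be touched.
Mind the look-alikes: they are no part of the job. What is shaped like the part that bears blank_center but purple, red or turquoise is not meant.

How it is judged:
On the way, in this order (a step that is already met when the one before it is completed fails the run):
1. the guard is fully down (value of joint guard below 0.03 rad), for 0.2 s.
2. with the guard down, the blank's square end has passed through the window (value of joint guard below 0.03 rad and x of blank_nose in the frame of guard_window above 0.015 m and y of blank_nose in the frame of guard_window between -0.008 and 0.008 m and z of blank_nose in the frame of guard_window between -0.008 and 0.008 m), for 0.1 s.
At the end, for the whole second after the job is handed in: The guard is down (within 0.03 rad). The blank's square end is through the window (more than 35 mm behind the plate's outer face, within 8 mm of the window's axis, blank in line within 0.15 rad), pressing the drum back 2 to 10 mm, gripped by the fingers (more than 2 N) and still (value of joint guard below 0.03 rad and x of blank_nose in the frame of guard_window above 0.035 m and y of blank_nose in the frame of guard_window between -0.008 and 0.008 m and z of blank_nose in the frame of guard_window between -0.008 and 0.008 m and angle between the x axis of blank_nose and the x axis of guard_window, either way round below 0.15 rad and value of joint drum between 0.002 and 0.01 m and contact force between the fingers and blank above 2 N and linear speed of blank below 0.02 m/s); the arm keeps its last pose, push and grip.
It fails at once if the drum is rammed to the end of its travel (value of joint drum above 0.018 m).
It fails at once if a hoop or the brush is disturbed (moved more than 30 mm) (distance of any of hoop_a, hoop_b, brush from where it was at the start of the episode above 0.03 m).
It also fails if it takes over 64 s, if anything falls off the work surface, if the arm or the gripper's body presses on something with over 40 N, if the wrist force passes 120 N, or if a joint passes its speed limit or range.

## Working session

There is one attempt and no reset: what is moved stays moved. The work goes in short steps, Python scripts to look and compute and a tool call to move; the robot and the scene stay as the last step left them, time stands still between calls to the robot, and variables do not carry over. Pictures are saved under pics/ and viewed, and the job is handed in when it is done.

Besides the shell and the picture viewer there is one more tool, called after "Request:" in YAML: its name, and indented under it one key for each argument. apply_moves: Moves the arm, as the interface text tells. Its arguments: {"type":"object","properties":{"plan":{"type":"array","items":{"type":"number"}},"grip":{"type":"number"}},"required":["plan"]}

```bash
ls; mkdir -p pics; python3 - <<'E'
from workcell import sensors, optics, bot
import cv2
print(sensors.get_obs())
for n in("side","top"):
    c=optics.camera(n); cv2.imwrite(f"pics/{n}0.png",c["pixels"][:,:,::-1])
    print(n,[k for k in c],c["fx"],c["fy"],c["cx"],c["cy"],c["pose"])
    print({k:v for k,v in c.items() if k not in("pixels","pose")})
E
```

```text
pics
{'clock': 0.0, 'joint_pos': array([-1.29201676e+00,  2.41409479e-01,  3.72964140e-03,  1.33521093e+00,
        9.41368630e-06,  1.57080314e+00]), 'joint_vel': array([-0.00047287,  0.00039245, -0.00090749,  0.00056788, -0.00082003,
       -0.00013528]), 'tau': array([ 1.85787547e-03, -3.72320116e+01,  2.52407169e+01,  1.69600704e-02,
        3.17920103e-05,  3.79952880e-06]), 'eef_pos': array([ 0.1374195 , -0.48008551,  0.23041678]), 'tool_rot': array([ 9.90300894e-01,  1.38935388e-01, -1.40841774e-04, -1.03771568e-03]), 'ft_force': array([ 0.10088955, -0.25847049, -0.86509619]), 'ft_torque': array([-0.0464545 , -0.00203265,  0.01073278]), 'grip_width': 0.08552762135004992}
side ['pixels', 'fx', 'fy', 'cx', 'cy', 'pose'] 415.9676135475334 415.9676135475334 320.2761135389342 198.40916023440255 [[ 9.16171342e-01  2.41430431e-01 -3.19908454e-01  5.89498245e-02]
 [-4.00785976e-01  5.50257556e-01 -7.32521142e-01 -1.18246785e+00]
 [-8.20850760e-04  7.99329700e-01  6.00892135e-01  9.87180523e-01]
 [ 0.00000000e+00  0.00000000e+00  0.00000000e+00  1.00000000e+00]]
{'fx': 415.9676135475334, 'fy': 415.9676135475334, 'cx': 320.2761135389342, 'cy': 198.40916023440255}
top ['pixels', 'fx', 'fy', 'cx', 'cy', 'pose'] 452.20749759963024 452.20749759963024 318.2387588040744 187.09167161421303 [[ 1.08621936e-02  9.98038298e-01 -6.16568571e-02  4.20074097e-01]
 [-9.99938565e-01  1.09777009e-02  1.53494090e-03 -1.44656852e-01]
 [ 2.20878034e-03  6.16363964e-02  9.98096226e-01  1.55888626e+00]
 [ 0.00000000e+00  0.00000000e+00  0.00000000e+00  1.00000000e+00]]
{'fx': 452.20749759963024, 'fy': 452.20749759963024, 'cx': 318.2387588040744, 'cy': 187.09167161421303}
```

View pics/side0.png

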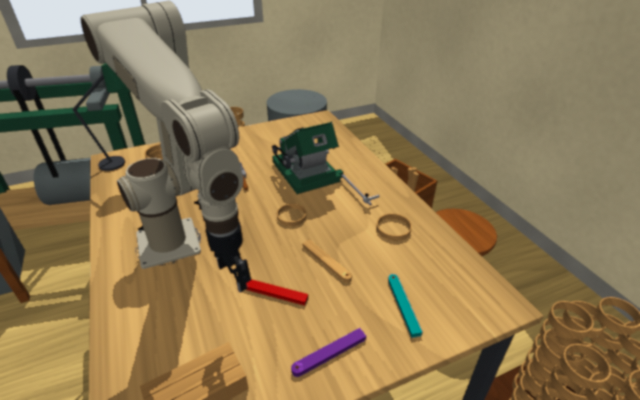

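View pics/top0.png

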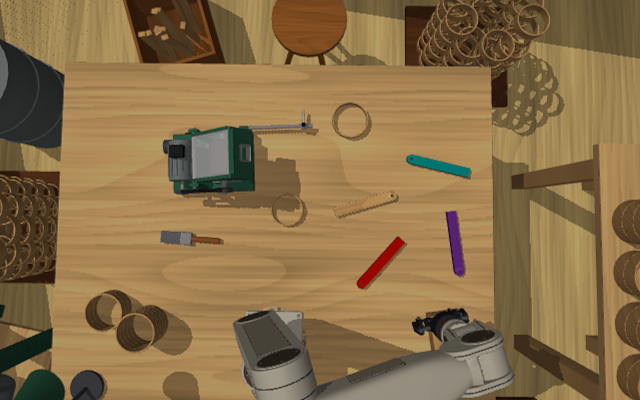

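The top view shows the pale lath at about (365,205), with turquoise (438,167), purple (455,243) and red (381,263) look-alikes. The brush is at (190,239), and the hoops are at (351,121) and (289,210). The green sander is at (212,160) with its front facing right. I'm choosing the pale lath and will check it in a crop.

```bash
cat > h.py <<'E'
from workcell import sensors, optics, bot
import numpy as np, cv2
from scipy.spatial.transform import Rotation as R
def cam(n):
    c=optics.camera(n); return c
def ray(c,u,v):
    d=np.array([(u-c["cx"])/c["fx"],-(v-c["cy"])/c["fy"],-1.]); T=np.array(c["pose"])
    return T[:3,3],T[:3,:3]@d
def at_z(c,u,v,z):
    o,d=ray(c,u,v); return o+d*(z-o[2])/d[2]
def proj(c,P):
    T=np.array(c["pose"]); p=(np.atleast_2d(P)-T[:3,3])@T[:3,:3]
    return np.c_[c["cx"]+c["fx"]*p[:,0]/-p[:,2], c["cy"]-c["fy"]*p[:,1]/-p[:,2]]
def crop(c,u0,v0,u1,v1,k,fn):
    im=c["pixels"][v0:v1,u0:u1,::-1]; cv2.imwrite(fn,cv2.resize(im,None,fx=k,fy=k,interpolation=cv2.INTER_CUBIC))
E
python3 - <<'E'
from h import *
c=cam("top"); crop(c,320,170,420,240,8,"pics/blank.png"); crop(c,150,100,330,220,4,"pics/sander_top.png")
s=cam("side"); crop(s,260,110,390,220,6,"pics/sander_side.png")
E
```

```text
(no output)
```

View pics/blank.png

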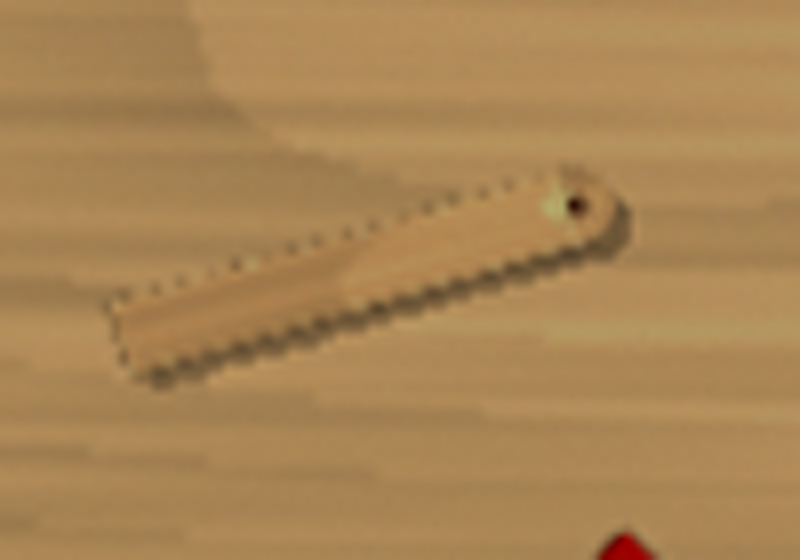

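View pics/sander_top.png

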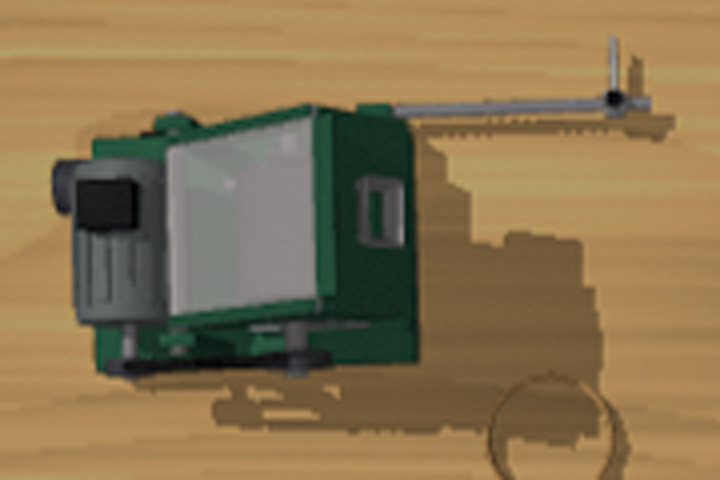

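View pics/sander_side.png

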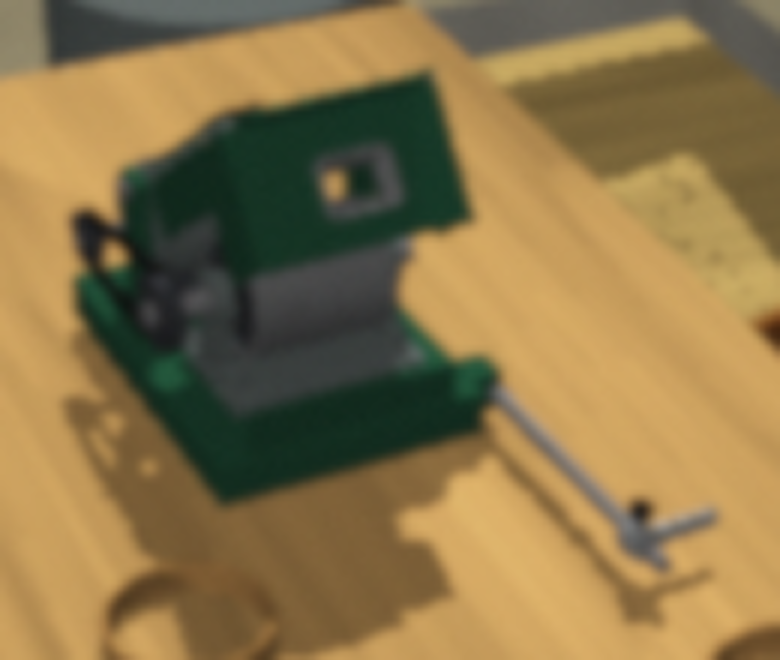

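```bash
cat > m.py <<'E'
from h import *
from scipy.optimize import least_squares
def sander_pts(p,L):
    x,y,t=p; L=np.atleast_2d(L); c,s=np.cos(t),np.sin(t)
    return np.c_[x+c*L[:,0]-s*L[:,1], y+s*L[:,0]+c*L[:,1], L[:,2]]
def fit(obs,p0):
    # obs: list of (cam, local, uv)
    f=lambda p: np.concatenate([(proj(c,sander_pts(p,l))-uv).ravel() for c,l,uv in obs])
    r=least_squares(f,p0,loss="soft_l1"); return r.x,r.fun.reshape(-1,2)
def overlay(c,segs,box,k,fn):
    u0,v0,u1,v1=box
    im=cv2.resize(c["pixels"][v0:v1,u0:u1,::-1],None,fx=k,fy=k,interpolation=cv2.INTER_CUBIC).copy()
    for P in segs:
        q=((proj(c,P)-[u0,v0]+.5)*k).astype(int); cv2.polylines(im,[q.reshape(-1,1,2)],False,(255,0,255),1)
    cv2.imwrite(fn,im)
def blank_outline(p,z=.02):
    a=np.linspace(-np.pi/2,np.pi/2,13)
    L=[[.11,.016,z],[.11,-.016,z],[-.094,-.016,z]]+[[-.094-.016*np.cos(t),.016*np.sin(t),z] for t in a]+[[-.094,.016,z],[.11,.016,z]]
    return sander_pts(p,L)
E
python3 - <<'E'
from m import *
t=cam("top"); s=cam("side")
uvT=lambda u,v:np.array([150+u/4,100+v/4])-.5+.0; uvS=lambda u,v:np.array([260+u/6,110+v/6])-.5
obs=[(t,[-.205,-.115,.03],uvT(650,102)),(t,[0,.1,0],uvT(418,362)),(s,[0,.1,0],uvS(222,503)),(s,[-.205,-.115,.03],uvS(660,565))]
p,r=fit(obs,[.48,.05,1.57]); print(p,r)
ub=lambda u,v:np.array([320+u/8,170+v/8])-.5
A=at_z(t,*ub(112,302),.02);B=at_z(t,*ub(133,378),.02);H=at_z(t,*ub(575,205),.02)
n=(A+B)/2; print(A,B,np.linalg.norm(A-B),n,H,np.linalg.norm(H-n))
d=(n-H)[:2]; d/=np.linalg.norm(d); b=[*(n[:2]-.11*d),np.arctan2(d[1],d[0])]; print("blank",b)
overlay(t,[blank_outline(b)],(320,170,420,240),8,"pics/bo.png")
fr=[sander_pts(p,[[0,-.1,0],[0,.1,0],[.27,.1,0],[.27,-.1,0],[0,-.1,0]]),sander_pts(p,[[0,-.115,.03],[-.205,-.115,.03]]),
 sander_pts(p,[[.165,-.075,.165],[.165,.075,.165]])]
overlay(t,fr,(150,100,330,220),4,"pics/so.png"); overlay(s,fr,(260,110,390,220),6,"pics/sso.png")
for n_,k in(("hoopa",(351,121)),("hoopb",(289,210)),("brush",(190,239)),("red",(381,263))): print(n_,at_z(t,*k,.02))
E
```

```text
[0.60475505 0.07912257 1.60084783] [[-0.31295749  0.26748816]
 [-0.45275052 -0.27162605]
 [-0.09600109  2.28923397]
 [ 0.45121071  0.25490971]]
[ 0.44703508 -0.19966133  0.02      ] [ 0.41489788 -0.20885931  0.02      ] 0.03342756659635224 [ 0.43096648 -0.20426032  0.02      ] [ 0.4904583  -0.39648395  0.02      ] 0.20121927640648185
blank [np.float64(0.46348871066360475), np.float64(-0.30934269336569825), np.float64(1.8709391511294302)]
hoopa [ 0.74422937 -0.25727829  0.02      ]
hoopb [ 0.4360491  -0.04851071  0.02      ]
brush [0.33441305 0.28492778 0.02      ]
red [ 0.26075978 -0.36165593  0.02      ]
```

View pics/bo.png

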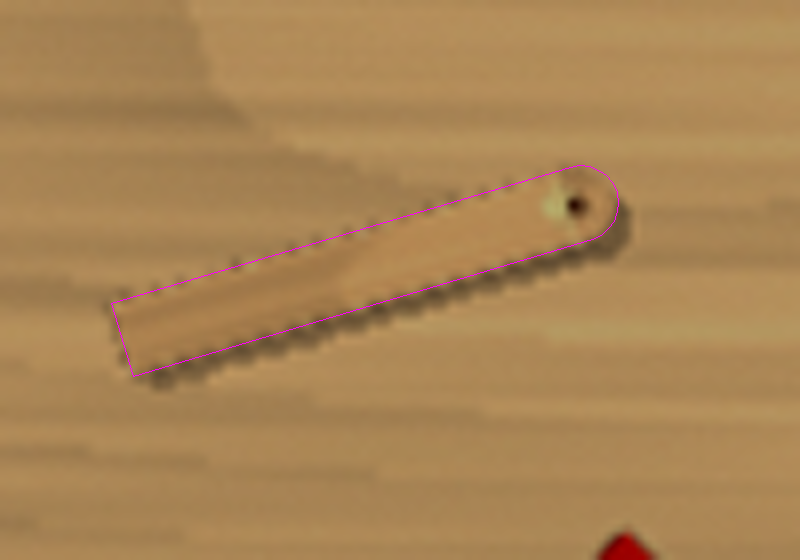

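View pics/so.png

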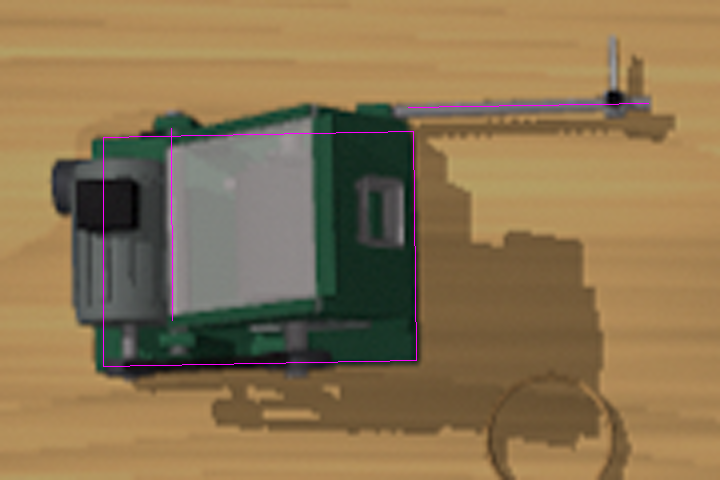

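View pics/sso.png

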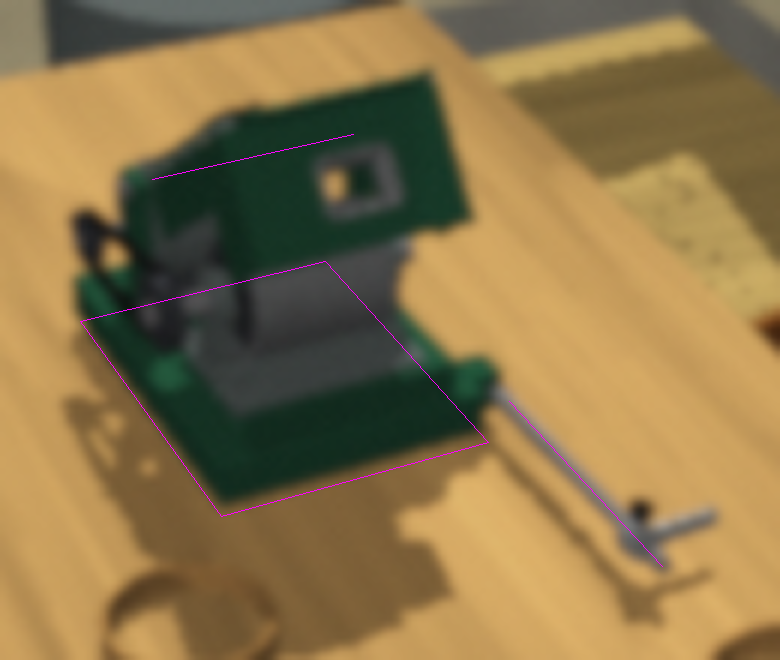

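```bash
python3 - <<'E'
from m import *
t=cam("top"); s=cam("side"); p=[.6048,.0791,1.595]
def g(phi,X,Y,Z):
    a,b=X-.165,Z-.165; return [.165+a*np.cos(phi)+b*np.sin(phi),Y,.165-a*np.sin(phi)+b*np.cos(phi)]
for phi in(.45,.5,.55,.6,.65,.7,.75,.8):
    w=sander_pts(p,[g(phi,-.014,0,.115),g(phi,-.008,0,.172)])
    print(phi,(proj(t,w)-[150,100]).ravel()*4,(proj(s,w)-[260,110]).ravel()*6,w[1])
E
```

```text
0.45 [399.80487197 212.11141313 348.53039582 203.51915057] [365.97990875 234.06144361 345.41263375 143.64038894] [0.60450311 0.09136382 0.24655217]
0.5 [395.5208358  210.48792543 340.817054   202.12672816] [364.71119216 219.97580094 342.48491757 129.86063356] [0.60439985 0.09562935 0.2540837 ]
0.55 [390.59474313 208.86988708 332.55771154 200.7690259 ] [363.12775766 205.63591694 339.30519568 116.12440411] [0.60428761 0.10026587 0.26139256]
0.6 [385.02740744 207.26190577 323.76836589 199.45077299] [361.23252157 191.08690777 335.88340555 102.47688888] [0.60416667 0.10526177 0.2684605 ]
0.65 [378.82182567 205.66873519 314.46753494 198.17669744] [359.02971308 176.37531432 332.23049977  88.96304834] [0.60403732 0.11060458 0.27526983]
0.7 [371.98331228 204.09526052 304.6762851  196.95149973] [356.52487575 161.54886681 328.3583892   75.62736593] [0.60389991 0.11628093 0.28180356]
0.75 [364.51962553 202.54648162 294.41823898 195.7798247 ] [353.7248584  146.65623366 324.27987841  62.51360173] [0.60375476 0.12227665 0.28804533]
0.8 [356.44108382 201.0274935  283.71956088 194.66623221] [350.63779492 131.74675717 320.00859405  49.66455188] [0.60360225 0.12857674 0.29397955]
```

```bash
cat >> m.py <<'E'
def go(pos,yaw):
    # tool pointing down, tool y at heading yaw (or +pi); print shift+rotvec in tool axes
    o=sensors.get_obs(); R0=R.from_quat(o["tool_rot"])
    best=None
    for w in(yaw,yaw+np.pi):
        y=np.array([np.cos(w),np.sin(w),0]); z=np.array([0,0,-1.]); x=np.cross(y,z)
        rv=(R0.inv()*R.from_matrix(np.c_[x,y,z])).as_rotvec()
        if best is None or np.linalg.norm(rv)<np.linalg.norm(best): best=rv
    sh=R0.inv().apply(np.array(pos)-o["eef_pos"])
    print("t",o["clock"],"pos",o["eef_pos"].round(4),"q",o["joint_pos"].round(2),"F",o["ft_force"].round(1),"grip",round(o["grip_width"],4),"yaw",np.degrees(np.arctan2(*R0.as_matrix()[[1,0],1])).round(2))
    print("shift",sh.round(4),"rot",best.round(4),"rows",np.linalg.norm(sh)/.0417,np.degrees(np.linalg.norm(best))/7.16)
E
python3 -c "
from m import *
go([.603,.115,.34],1.595-np.pi/2)"
```

```text
t 0.4 pos [ 0.1376 -0.4806  0.2312] q [-1.29  0.24  0.    1.34  0.    1.57] F [-0.2  0.7 -1. ] grip 0.085 yaw -74.02
shift [ 0.6114 -0.4445 -0.1087] rot [-3.0000e-04 -2.0000e-04 -1.3161e+00] rows 18.313265507880352 10.532069651778931
```

Request:
apply_moves:
  plan: [0.03,-0.02,-0.04,0,0,-0.06,0.06,-0.04,-0.07,0,0,-0.12,0.09,-0.065,-0.1,0,0,-0.18,0.12,-0.09,-0.109,0,0,-0.24,0.15,-0.11,-0.109,0,0,-0.3,0.18,-0.13,-0.109,0,0,-0.36,0.21,-0.15,-0.109,0,0,-0.42,0.24,-0.17,-0.109,0,0,-0.48,0.27,-0.19,-0.109,0,0,-0.54,0.3,-0.215,-0.109,0,0,-0.6,0.33,-0.24,-0.109,0,0,-0.66,0.36,-0.26,-0.109,0,0,-0.72]
  grip: 0

```text
clock: 1.4
eef_pos: [0.4127, -0.1295, 0.3407]
tool_rot: [0.877, 0.481, 0.0, 0.0]
ft_force: [-0.4, -1.0, -0.6]
grip_width: 0.0003
```

```bash
python3 -c "
from m import *
go([.603,.115,.34],1.595-np.pi/2)"
```

```text
t 1.4 pos [ 0.4127 -0.1295  0.3407] q [-0.3   0.08  0.1   1.58  0.    1.83] F [-0.4 -1.  -0.6] grip 0.0003 yaw -32.56
shift [0.3085 0.0289 0.0008] rot [ 6.000e-04 -1.000e-04 -5.925e-01] rows 7.429952302792624 4.741114412191673
```

Request:
apply_moves:
  plan: [0.035,0.003,0,0,0,-0.06,0.07,0.007,0,0,0,-0.12,0.105,0.01,0,0,0,-0.19,0.14,0.013,0,0,0,-0.26,0.175,0.016,0,0,0,-0.33,0.21,0.02,0,0,0,-0.4,0.245,0.023,0,0,0,-0.47,0.28,0.026,0,0,0,-0.54,0.309,0.029,0.001,0,0,-0.5925,0.309,0.029,0.001,0,0,-0.5925]

```text
clock: 2.23
eef_pos: [0.606, 0.117, 0.336]
tool_rot: [0.697, 0.717, -0.0, -0.001]
ft_force: [-1.4, -0.6, -0.7]
grip_width: -0.0002
```

```bash
python3 -c "
from m import *
go([.603,.115,.27],1.595-np.pi/2)
t=cam('top');crop(t,150,100,330,220,4,'pics/a.png')
s=cam('side');crop(s,230,60,390,220,4,'pics/a2.png')"
```

```text
t 2.2333 pos [0.606 0.117 0.336] q [0.19 0.49 0.64 1.72 0.   1.73] F [-1.4 -0.6 -0.7] grip -0.0002 yaw 1.55
shift [-0.002  -0.0029  0.066 ] rot [-0.0025 -0.0012  0.0028] rows 1.5857608022802068 0.03142181264294213
```

View pics/a2.png

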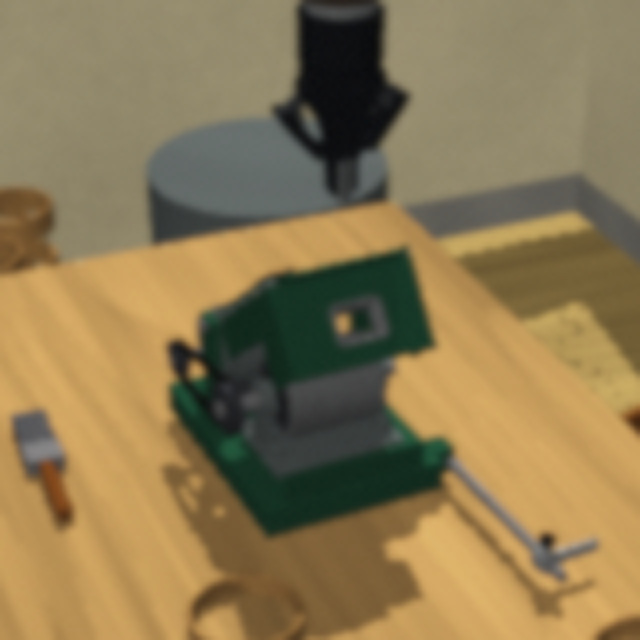

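Request:
apply_moves:
  plan: [-0.001,-0.003,0.03,0,0,0,-0.002,-0.003,0.06,0,0,0,-0.002,-0.003,0.07,0,0,0,-0.002,-0.003,0.08,0,0,0,-0.002,-0.003,0.09,0,0,0,-0.002,-0.003,0.1,0,0,0,-0.002,-0.003,0.11,0,0,0,-0.002,-0.003,0.12,0,0,0,-0.002,-0.003,0.13,0,0,0,-0.002,-0.003,0.14,0,0,0]

```text
clock: 3.17
eef_pos: [0.6009, 0.1102, 0.1986]
tool_rot: [0.7, 0.714, 0.0, 0.0]
ft_force: [0.1, -1.2, 0.5]
grip_width: -0.0001
```

```bash
python3 -c "
from m import *
go([.603,.115,.172],1.595-np.pi/2)
s=cam('side');crop(s,230,60,390,220,4,'pics/a3.png')"
```

```text
t 3.1667 pos [0.6009 0.1102 0.1986] q [ 0.18  0.48  0.26  1.36 -0.    1.73] F [ 0.1 -1.2  0.5] grip -0.0001 yaw 1.16
shift [0.0047 0.0022 0.0266] rot [ 0.0004  0.0001 -0.0039] rows 0.6495277209485971 0.031482508454141155
```

View pics/a3.png

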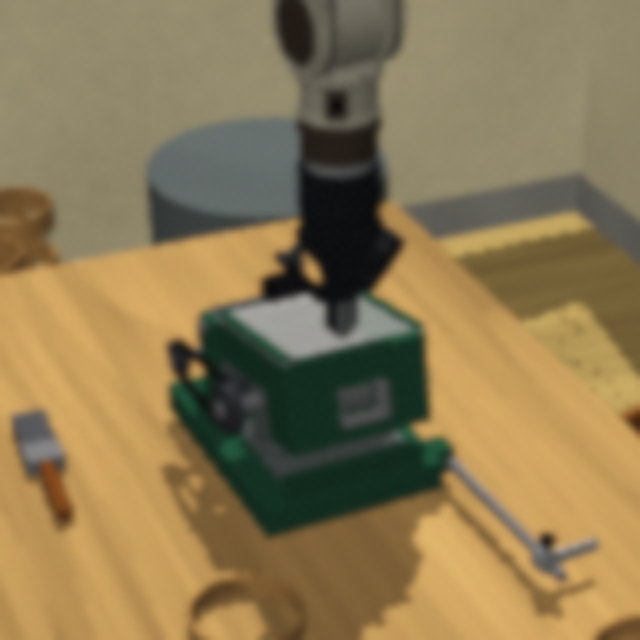

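The guard is swinging down under the fingertips. I'll carry on to its stop.

Request:
apply_moves:
  plan: [0.001,0.001,0.005,0,0,0,0.002,0.002,0.01,0,0,0,0.003,0.002,0.014,0,0,0,0.004,0.002,0.018,0,0,0,0.004,0.002,0.022,0,0,0,0.004,0.002,0.024,0,0,0,0.004,0.002,0.024,0,0,0]

```text
clock: 3.8
eef_pos: [0.6025, 0.1145, 0.1747]
tool_rot: [0.7, 0.714, -0.0, -0.0]
ft_force: [0.2, -0.3, -0.2]
grip_width: 0.0002
```

```bash
python3 -c "
from m import *
go([.603,.115,.17],1.595-np.pi/2)"
```

```text
t 3.8 pos [0.6025 0.1145 0.1747] q [0.19 0.49 0.23 1.31 0.   1.74] F [ 0.2 -0.3 -0.2] grip 0.0002 yaw 1.18
shift [0.0005 0.0005 0.0047] rot [-0.0009 -0.     -0.0036] rows 0.11358536025368206 0.02923960690032661
```

Request:
apply_moves:
  plan: [0,0,0.002,0,0,0,0,0,0.003,0,0,0,0,0,0.004,0,0,0,0,0,0.004,0,0,0]

```text
clock: 4.13
eef_pos: [0.6029, 0.1145, 0.1721]
tool_rot: [0.7, 0.714, 0.0, 0.0]
ft_force: [-2.4, -0.8, 4.2]
grip_width: 0.0
```

Request:
apply_moves:
  plan: [0,0,0.001,0,0,0,0,0,0.002,0,0,0,0,0,0.003,0,0,0,0,0,0.003,0,0,0]

```text
clock: 4.47
eef_pos: [0.6029, 0.1145, 0.172]
tool_rot: [0.7, 0.714, 0.001, 0.001]
ft_force: [-5.3, -1.5, 15.2]
grip_width: -0.0
```

```bash
python3 -c "
from m import *
go([.605,.115,.26],1.595-np.pi/2)
go([.476,-.350,.20],.300)"
```

```text
t 4.4667 pos [0.6029 0.1145 0.172 ] q [0.19 0.49 0.22 1.29 0.   1.74] F [-5.3 -1.5 15.2] grip -0.0 yaw 1.17
shift [ 0.0005  0.0024 -0.088 ] rot [ 0.0033 -0.0006 -0.0037] rows 2.110673094246205 0.040119492821023915
t 4.4667 pos [0.6029 0.1145 0.172 ] q [0.19 0.49 0.22 1.29 0.   1.74] F [-5.3 -1.5 15.2] grip -0.0 yaw 1.17
shift [-0.4618 -0.1363 -0.0287] rot [ 3.400e-03 -2.000e-04 -2.795e-01] rows 11.56658841097913 2.2368218238828246
```

Request:
apply_moves:
  plan: [0,0,-0.03,0,0,0,0,0,-0.06,0,0,0,-0.03,-0.01,-0.08,0,0,-0.02,-0.07,-0.02,-0.09,0,0,-0.05,-0.11,-0.03,-0.09,0,0,-0.08,-0.15,-0.045,-0.09,0,0,-0.11,-0.19,-0.057,-0.09,0,0,-0.14,-0.23,-0.07,-0.085,0,0,-0.17,-0.27,-0.08,-0.075,0,0,-0.19,-0.31,-0.09,-0.065,0,0,-0.21,-0.35,-0.1,-0.055,0,0,-0.23,-0.39,-0.115,-0.045,0,0,-0.25]
  grip: 0.0854

```text
clock: 5.47
eef_pos: [0.4975, -0.2738, 0.2143]
tool_rot: [0.605, 0.796, 0.0, 0.0]
ft_force: [1.0, -0.2, -0.6]
grip_width: 0.0854
```

```bash
python3 -c "
from m import *
go([.476,-.350,.08],.300)
t=cam('top');crop(t,150,100,330,220,4,'pics/b1.png');crop(t,300,150,420,250,6,'pics/b3.png')
s=cam('side');crop(s,260,110,390,220,6,'pics/b2.png')"
```

```text
t 5.4667 pos [ 0.4975 -0.2738  0.2143] q [-0.5   0.38  0.16  1.35  0.    0.8 ] F [ 1.  -0.2 -0.6] grip 0.0854 yaw 15.56
shift [-0.0676 -0.0413  0.1343] rot [ 0.0008  0.0005 -0.0284] rows 3.7385796804687144 0.2273014839979447
```

View pics/b1.png

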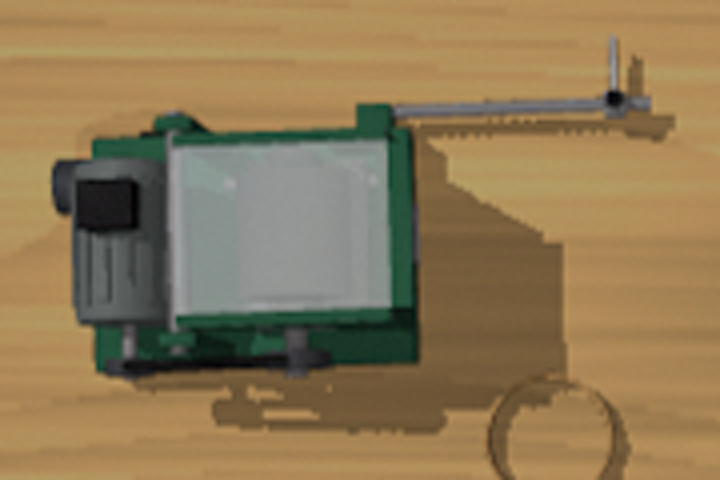

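View pics/b2.png

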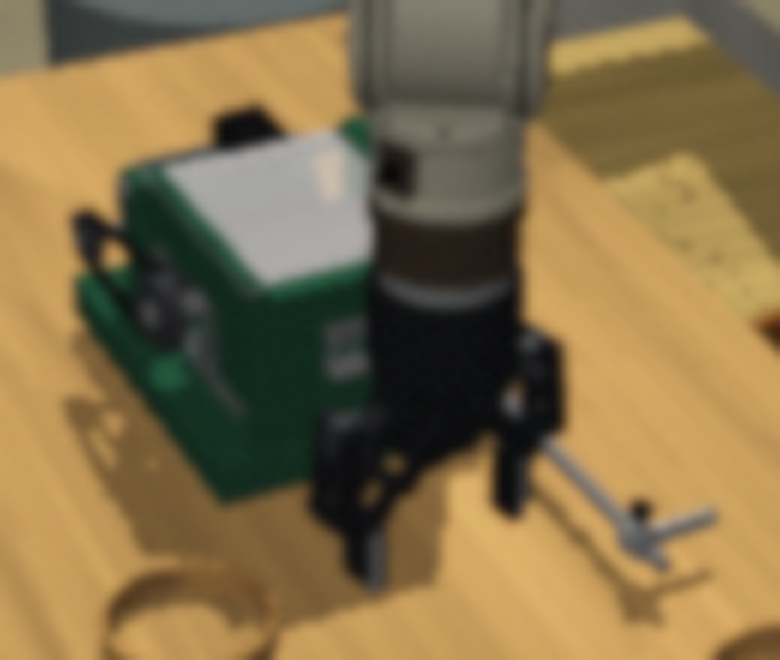

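View pics/b3.png

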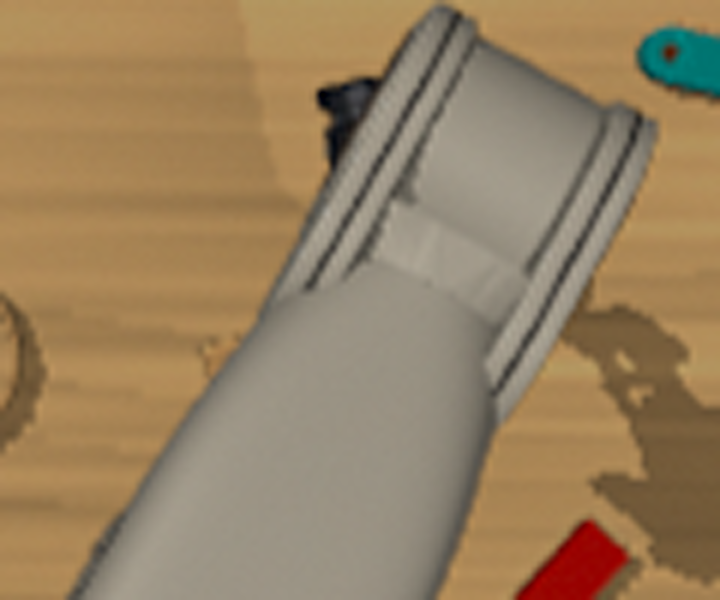

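The guard is down in both views. Next I'll go over the blank.

Request:
apply_moves:
  plan: [-0.03,-0.02,0.02,0,0,-0.014,-0.055,-0.035,0.045,0,0,-0.028,-0.0676,-0.0413,0.075,0,0,-0.028,-0.0676,-0.0413,0.105,0,0,-0.028,-0.0676,-0.0413,0.125,0,0,-0.028,-0.0676,-0.0413,0.134,0,0,-0.028,-0.0676,-0.0413,0.134,0,0,-0.028,-0.0676,-0.0413,0.134,0,0,-0.028]

```text
clock: 6.23
eef_pos: [0.4767, -0.3476, 0.0813]
tool_rot: [0.594, 0.805, 0.0, 0.0]
ft_force: [0.1, 0.6, -0.2]
grip_width: 0.0854
```

```bash
python3 -c "
from m import *
go([.476,-.350,.003],.300)
s=cam('side');crop(s,250,200,410,320,5,'pics/c2.png')"
```

```text
t 6.2333 pos [ 0.4767 -0.3476  0.0813] q [-0.63  0.52  0.01  1.06  0.    0.64] F [ 0.1  0.6 -0.2] grip 0.0854 yaw 17.14
shift [-0.0021 -0.0013  0.0783] rot [ 0.0002  0.0001 -0.0008] rows 1.8778003831115377 0.006652633782444841
```

View pics/c2.png

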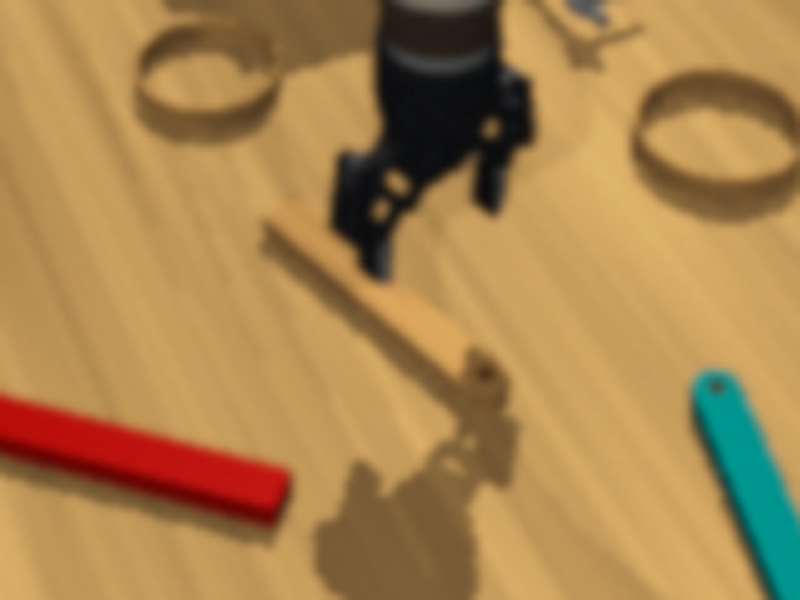

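Request:
apply_moves:
  plan: [-0.001,-0.001,0.02,0,0,0,-0.002,-0.001,0.04,0,0,0,-0.002,-0.001,0.06,0,0,0,-0.002,-0.001,0.072,0,0,0,-0.002,-0.001,0.078,0,0,0,-0.002,-0.001,0.078,0,0,0,-0.002,-0.001,0.078,0,0,0]

```text
clock: 6.87
eef_pos: [0.4769, -0.3507, 0.0043]
tool_rot: [0.594, 0.805, 0.0, 0.001]
ft_force: [-0.5, 0.2, 1.1]
grip_width: 0.0854
```

Request:
apply_moves:
  plan: [0,0,0,0,0,0,0,0,0,0,0,0,0,0,0,0,0,0,0,0,0,0,0,0,0,0,0,0,0,0,0,0,0,0,0,0,0,0,0,0,0,0,0,0,0,0,0,0]
  grip: 0

```text
clock: 7.53
eef_pos: [0.4763, -0.3506, 0.0037]
tool_rot: [0.594, 0.804, 0.0, 0.001]
ft_force: [-0.3, -0.3, 5.7]
grip_width: 0.0304
```

```bash
python3 -c "
from m import *
go([.476,-.350,.15],.300)"
```

```text
t 7.5333 pos [ 0.4763 -0.3506  0.0037] q [-0.63  0.6  -0.07  0.89  0.    0.64] F [-0.3 -0.3  5.7] grip 0.0304 yaw 17.1
shift [ 0.0005  0.     -0.1463] rot [ 0.001   0.0014 -0.0015] rows 3.5094877374875177 0.018403152057896187
```

Request:
apply_moves:
  plan: [0,0,-0.01,0,0,0,0,0,-0.03,0,0,0,0,0,-0.06,0,0,0,0,0,-0.1,0,0,0,0,0,-0.13,0,0,0,0,0,-0.16,0,0,0,0,0,-0.16,0,0,0]

```text
clock: 8.12
eef_pos: [0.4786, -0.3523, 0.1704]
tool_rot: [0.594, 0.804, 0.0, 0.006]
ft_force: [1.0, -0.8, 0.8]
grip_width: 0.0306
```

```bash
python3 -c "
from m import *
p=[.6048,.0791,1.605]
u=lambda l: sander_pts(p,[l])[0]
go([.605+.0,-.124,.16],1.605-np.pi/2)
t=cam('top');crop(t,230,110,330,195,8,'pics/d1.png');
s=cam('side');crop(s,260,110,420,290,4,'pics/d2.png')"
```

```text
t 8.1167 pos [ 0.4786 -0.3523  0.1704] q [-0.63  0.45  0.14  1.25  0.    0.64] F [ 1.  -0.8  0.8] grip 0.0306 yaw 17.1
shift [0.1812 0.1878 0.01  ] rot [0.0083 0.0086 0.2643] rows 6.263144313273694 2.117043554475492
```

View pics/d1.png

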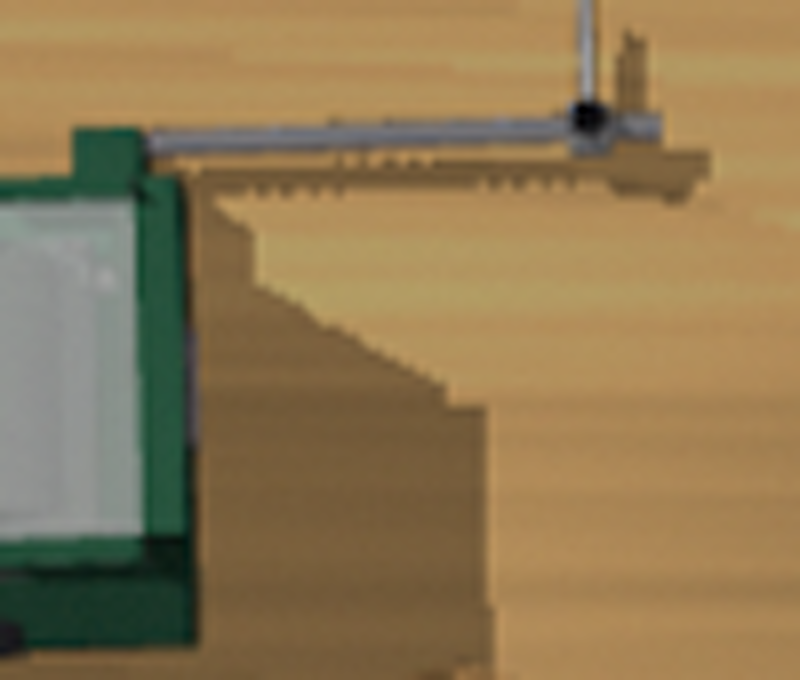

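View pics/d2.png

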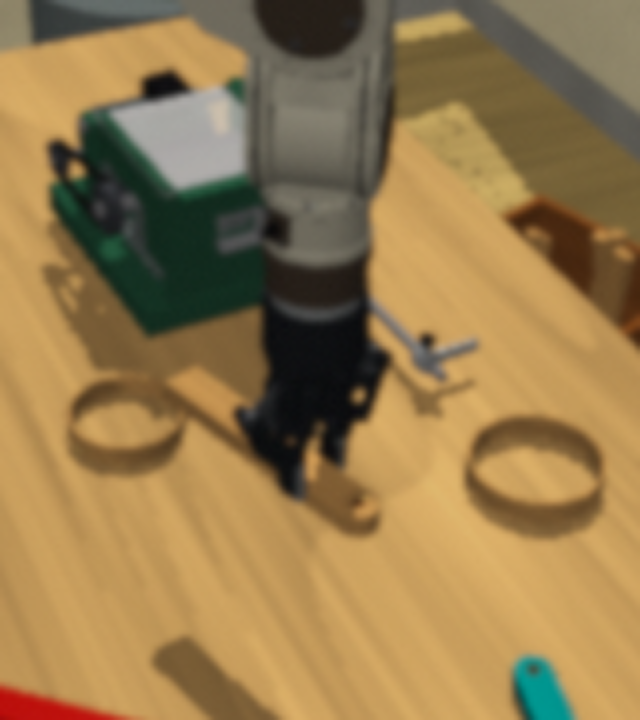

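```bash
python3 - <<'E'
from m import *
t=cam("top")
uv=lambda u,v:np.array([230+(u+.5)/8-.5,110+(v+.5)/8-.5])
a=at_z(t,*uv(150,143),.03);b=at_z(t,*uv(655,125.5),.03);d=a-b;print("rod",a,b,np.arctan2(d[1],d[0]))
w=at_z(t,*uv(193,388.5),.132);print("throat",w, at_z(t,*uv(193,332),.132),at_z(t,*uv(193,445),.132))
a=at_z(t,*uv(183,200),.03);
f1=at_z(t,*uv(199,643),.0);print("corner",f1)
e1=at_z(t,*uv(186,200),.173);e2=at_z(t,*uv(188,525),.173);d=e1-e2;print("lip edge",e1,e2,np.arctan2(d[1],d[0])+np.pi/2)
for th in(1.60,1.61,1.62):
  c,s=np.cos(th),np.sin(th)
  r=lambda l,P: (P[0]-(c*l[0]-s*l[1]),P[1]-(s*l[0]+c*l[1]))
  print(th,r((-.205,-.115),b),r((-.014,0),w),r((0,.1),f1),r((-.018,0),(e1+e2)/2))
E
```

```text
rod [0.71593172 0.09392501 0.03      ] [ 0.72591349 -0.12147637  0.03      ] 1.617103521482129
throat [0.59804588 0.05895487 0.132     ] [0.62060497 0.05939839 0.132     ] [0.57553042 0.0585122  0.132     ]
corner [0.50411116 0.07303215 0.        ]
lip edge [0.66616836 0.05724902 0.173     ] [0.54015031 0.05398791 0.173     ] 1.5966686985626453
1.6 (np.float64(0.6049766189886991), np.float64(0.08007827548880676)) (np.float64(0.5976370853243396), np.float64(0.07294889878144725)) (np.float64(0.6040685218798412), np.float64(0.07595210691888295)) (np.float64(0.6026337427700967), np.float64(0.07361078789242567))
1.61 (np.float64(0.602967152938314), np.float64(0.0788588493324379)) (np.float64(0.5974971677917358), np.float64(0.07294411122076565)) (np.float64(0.6040343250178297), np.float64(0.07695151786605284)) (np.float64(0.6024538487996062), np.float64(0.07360463245726362))
1.62 (np.float64(0.6009699814187213), np.float64(0.07761938982127424)) (np.float64(0.5973573051297592), np.float64(0.07293792474745352)) (np.float64(0.6039901359227431), np.float64(0.07795053688017113)) (np.float64(0.6022740253770649), np.float64(0.07359667842014803))
```

```bash
python3 -c "
from m import *
go([.607,-.123,.109],1.608-np.pi/2)"
```

```text
t 8.2667 pos [ 0.4754 -0.3499  0.1627] q [-0.63  0.45  0.13  1.25 -0.    0.64] F [-0.9  0.1 -1.5] grip 0.0307 yaw 17.1
shift [0.1782 0.1926 0.0537] rot [-0.0004 -0.0004  0.2613] rows 6.421736596849815 2.090861947061379
```

Request:
apply_moves:
  plan: [0.018,0.019,0.005,0,0,0.03,0.036,0.038,0.01,0,0,0.06,0.054,0.058,0.016,0,0,0.09,0.072,0.078,0.022,0,0,0.12,0.09,0.097,0.027,0,0,0.15,0.107,0.116,0.032,0,0,0.18,0.125,0.135,0.038,0,0,0.21,0.143,0.154,0.043,0,0,0.24,0.16,0.174,0.048,0,0,0.255,0.1782,0.1926,0.0537,0,0,0.2613,0.1782,0.1926,0.0537,0,0,0.2613,0.1782,0.1926,0.0537,0,0,0.2613]

```text
clock: 9.27
eef_pos: [0.6059, -0.1214, 0.1061]
tool_rot: [0.693, 0.721, -0.002, -0.002]
ft_force: [-0.0, 0.4, -1.3]
grip_width: 0.0307
```

Request:
apply_moves:
  plan: [0,0,0,0,0,0,0,0,0,0,0,0,0,0,0,0,0,0,0,0,0,0,0,0]

```text
clock: 9.6
eef_pos: [0.607, -0.1243, 0.1093]
tool_rot: [0.694, 0.72, -0.0, 0.0]
ft_force: [-0.1, 0.0, -0.0]
grip_width: 0.0307
```

```bash
python3 -c "
from m import *
go([.607,-.123,.109],1.608-np.pi/2)
t=cam('top');crop(t,230,110,330,195,8,'pics/e1.png');
s=cam('side');crop(s,260,110,390,220,6,'pics/e2.png')"
```

```text
t 9.6 pos [ 0.607  -0.1243  0.1093] q [-0.2   0.55  0.14  1.16 -0.    1.33] F [-0.1  0.  -0. ] grip 0.0307 yaw 2.04
shift [0.0013 0.     0.0003] rot [ 0.      0.0001 -0.0016] rows 0.0309144503014921 0.013103734697244901
```

View pics/e1.png

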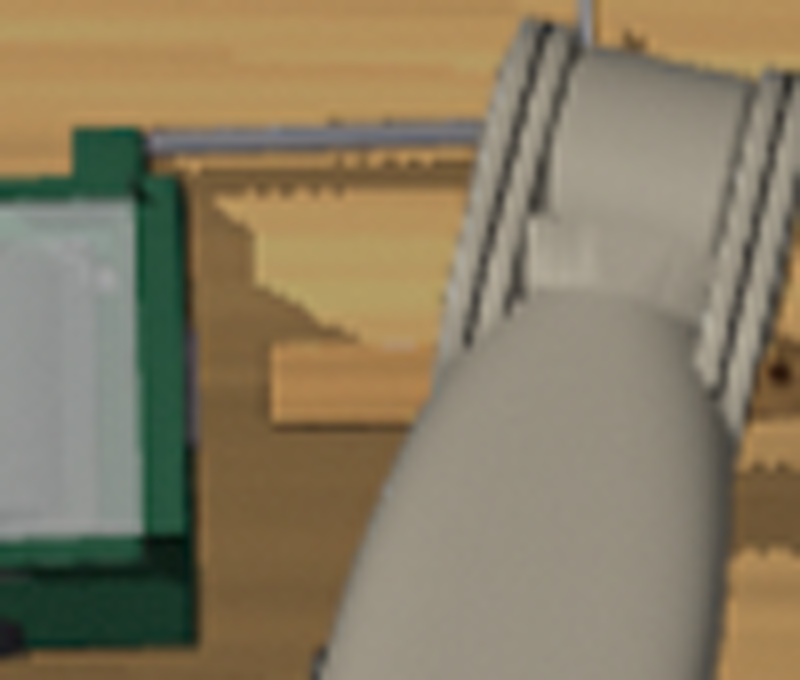

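View pics/e2.png

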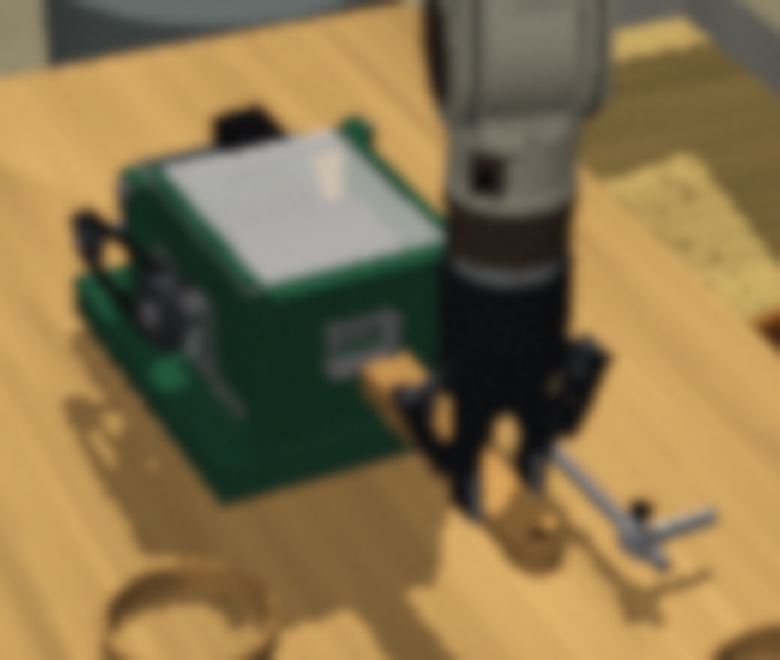

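```bash
cat > ov.py <<'E'
from m import *
import sys
# args: window x,y,heading, tag
wx,wy,th=map(float,sys.argv[1:4]);tag=sys.argv[4]; off=float(sys.argv[5]) if len(sys.argv)>5 else .0063
o=sensors.get_obs(); e=o["eef_pos"]; Rm=R.from_quat(o["tool_rot"]).as_matrix()
yv=Rm[:,1]*(-1 if Rm[0,1]>0 else 1)  # blank y = left of feed = -x world
xv=Rm[:,0]*(1 if Rm[1,0]>0 else -1); zv=-Rm[:,2]
C=e+zv*off+xv*(.1532-.11)
box=lambda x0: [C+xv*x0+yv*a+zv*b for a,b in((.016,.01),(-.016,.01),(-.016,-.01),(.016,-.01),(.016,.01))]
bl=[box(.11),[C+xv*.11+yv*.016+zv*.01,C-xv*.09+yv*.016+zv*.01],[C+xv*.11-yv*.016+zv*.01,C-xv*.09-yv*.016+zv*.01]]
p=[wx,wy,th]
mouth=sander_pts(p,[[-.014,a*.023,.115+b*.017] for a,b in((1,1),(-1,1),(-1,-1),(1,-1),(1,1))])
win=sander_pts(p,[[0,a*.017,.115+b*.011] for a,b in((1,1),(-1,1),(-1,-1),(1,-1),(1,1))])
lip=sander_pts(p,[[0,.065,.173],[-.018,.065,.173],[-.018,-.065,.173],[0,-.065,.173]])
n=C+xv*.11; c,s=np.cos(th),np.sin(th); d=n-np.array([wx,wy,.115])
print("nose rel window",(c*d[0]+s*d[1]).round(4),(-s*d[0]+c*d[1]).round(4),d[2].round(4))
segs=[np.array(q) for q in bl]+[mouth,win,lip]
t=cam("top");s=cam("side")
overlay(t,segs,(230,130,330,180),8,f"pics/{tag}t.png"); overlay(s,segs,(300,150,370,205),11,f"pics/{tag}s.png")
crop(s,300,150,370,205,11,f"pics/{tag}r.png")
E
python3 ov.py .6005 .076 1.610 f
```

```text
nose rel window -0.0469 0.0006 0.0007
```

View pics/ft.png

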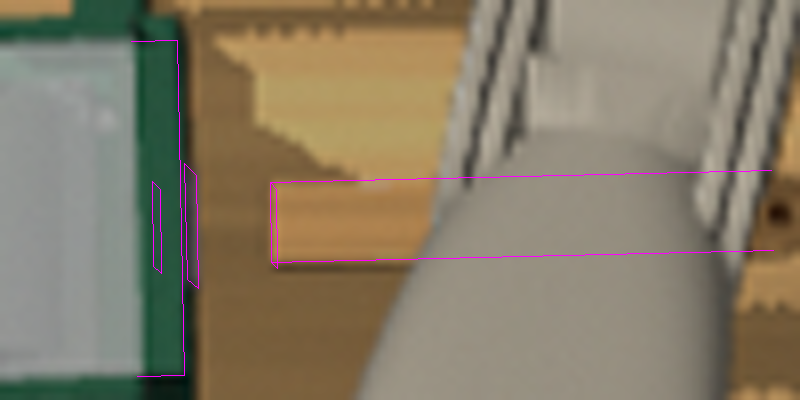

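View pics/fs.png

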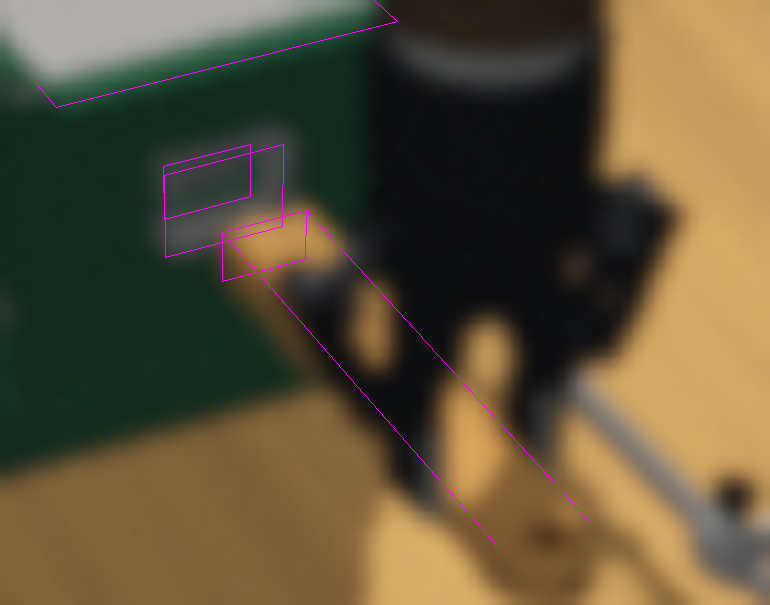

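View pics/fr.png

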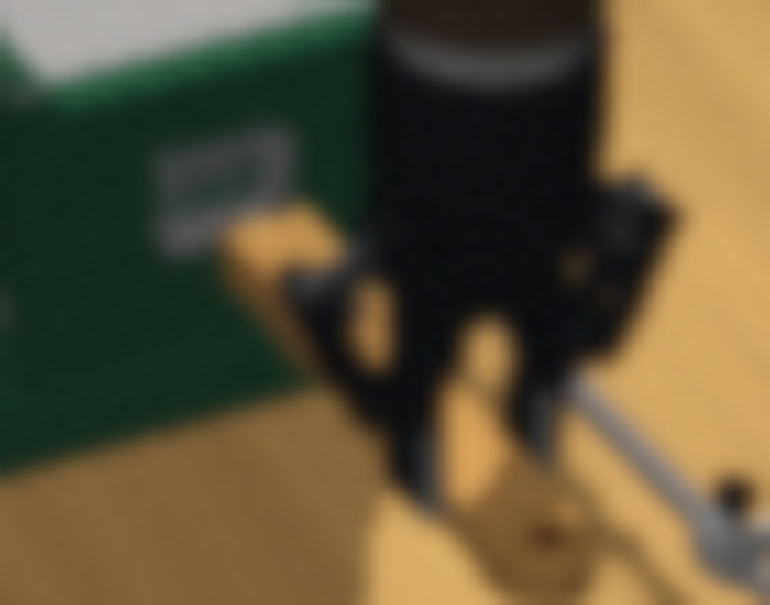

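```bash
python3 - <<'E'
from h import *
fr=np.mean([cam("side")["pixels"].astype(float) for _ in range(3)],0)
np.save("side_e.npy",fr)
for u in range(312,330):
    print(u,[tuple(int(x) for x in fr[v,u])for v in range(156,178)][::1] if u in(316,318,322,324) else "")
E
```

```text
312 
313 
314 
315 
316 [(37, 82, 58), (25, 62, 42), (18, 45, 32), (17, 41, 29), (17, 42, 29), (18, 42, 30), (24, 45, 34), (40, 53, 46), (58, 62, 60), (62, 64, 64), (59, 63, 62), (54, 62, 59), (51, 62, 57), (63, 71, 67), (76, 78, 78), (79, 79, 80), (68, 71, 70), (44, 56, 50), (24, 45, 34), (19, 43, 30), (17, 43, 30), (17, 42, 29)]
317 
318 [(30, 73, 51), (22, 55, 38), (17, 44, 30), (17, 42, 29), (17, 43, 30), (19, 43, 31), (31, 49, 39), (49, 57, 52), (60, 62, 61), (57, 60, 60), (53, 60, 57), (47, 59, 54), (53, 64, 59), (72, 76, 74), (83, 83, 82), (80, 79, 77), (62, 66, 62), (40, 52, 43), (26, 45, 33), (21, 43, 31), (18, 42, 29), (18, 42, 29)]
319 
320 
321 
322 [(21, 54, 36), (18, 44, 31), (17, 42, 29), (19, 43, 31), (22, 44, 33), (35, 50, 42), (51, 58, 55), (59, 63, 61), (53, 60, 57), (47, 57, 53), (48, 59, 53), (58, 66, 61), (81, 81, 75), (117, 101, 83), (157, 123, 82), (179, 135, 79), (174, 128, 71), (149, 109, 60), (121, 88, 48), (100, 73, 41), (84, 65, 37), (66, 57, 34)]
323 
324 [(18, 45, 31), (18, 42, 29), (18, 42, 30), (18, 43, 30), (26, 46, 35), (43, 55, 49), (62, 66, 65), (69, 71, 70), (68, 70, 69), (67, 69, 68), (68, 70, 70), (73, 73, 72), (90, 82, 75), (132, 106, 77), (177, 135, 80), (194, 146, 81), (193, 144, 80), (179, 132, 74), (149, 109, 61), (116, 85, 48), (95, 70, 40), (87, 64, 37)]
325 
326 
327 
328 
329
```

Request:
apply_moves:
  plan: [0.005,0,0.0005,0,0,0,0.01,-0.0005,0.001,0,0,0,0.015,-0.0005,0.001,0,0,0,0.02,-0.0005,0.001,0,0,0,0.025,-0.0005,0.001,0,0,0,0.029,-0.0005,0.001,0,0,0,0.033,-0.0005,0.001,0,0,0,0.036,-0.0005,0.001,0,0,0,0.038,-0.0005,0.001,0,0,0,0.04,-0.0005,0.001,0,0,0,0.04,-0.0005,0.001,0,0,0,0.04,-0.0005,0.001,0,0,0]

```text
clock: 10.95
eef_pos: [0.6054, -0.0833, 0.1081]
tool_rot: [0.694, 0.72, -0.0, 0.0]
ft_force: [0.1, -0.6, -0.7]
grip_width: 0.0306
```

```bash
python3 ov.py .6 .0755 1.61 g; python3 -c "
from m import *
go([.607,-.080,.1083],1.608-np.pi/2)"
```

```text
nose rel window -0.0057 0.0005 -0.0006
t 11.05 pos [ 0.6054 -0.0835  0.1081] q [-0.14  0.53  0.11  1.15 -0.    1.4 ] F [-0.4  0.1  0.1] grip 0.0307 yaw 2.12
shift [ 0.0034  0.0017 -0.0002] rot [ 0.      0.0001 -0.0003] rows 0.09122616608188931 0.002162669228702362
```

View pics/gt.png

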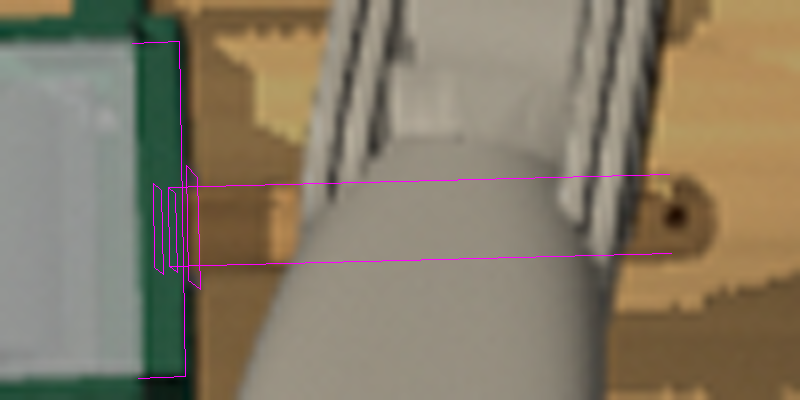

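View pics/gr.png

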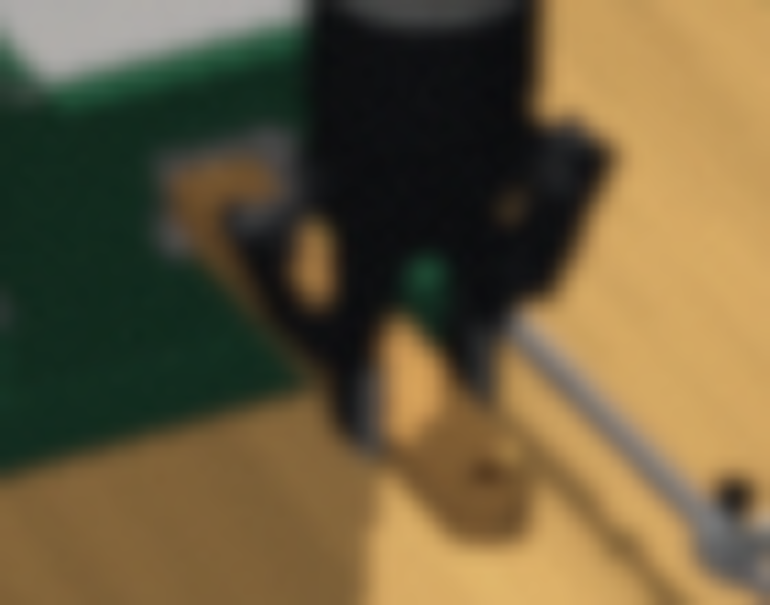

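The nose is in the throat (side crop, around (215,175)) with no contact force. I'll advance slowly through the window.

Request:
apply_moves:
  plan: [0.002,0,0,0,0,0,0.004,0,0,0,0,0,0.006,0,0,0,0,0,0.008,0,0,0,0,0,0.01,0,0,0,0,0,0.012,0,0,0,0,0,0.014,0,0,0,0,0,0.014,0,0,0,0,0]

```text
clock: 11.72
eef_pos: [0.6055, -0.0688, 0.1084]
tool_rot: [0.694, 0.72, 0.001, 0.0]
ft_force: [3.0, -0.8, -0.6]
grip_width: 0.0305
```

Request:
apply_moves:
  plan: [0.002,0,0,0,0,0,0.004,0,0,0,0,0,0.006,0,0,0,0,0,0.008,0,0,0,0,0,0.01,0,0,0,0,0,0.012,0,0,0,0,0,0.014,0,0,0,0,0,0.014,0,0,0,0,0]

```text
clock: 12.38
eef_pos: [0.6048, -0.0549, 0.1083]
tool_rot: [0.694, 0.72, 0.0, 0.0]
ft_force: [4.4, -1.0, -1.1]
grip_width: 0.0304
```

```bash
python3 ov.py .6 .0755 1.61 i; python3 -c "
from m import *
go([.607,-.080,.1083],1.608-np.pi/2)"
```

```text
nose rel window 0.0227 -0.0 -0.0004
t 12.4833 pos [ 0.6048 -0.0549  0.1083] q [-0.09  0.52  0.1   1.14  0.    1.44] F [ 4.5 -0.9  0.6] grip 0.0305 yaw 2.13
shift [-0.0252  0.0013 -0.    ] rot [ 0.0009 -0.0005 -0.    ] rows 0.6040391715207485 0.00820192822860626
```

View pics/it.png

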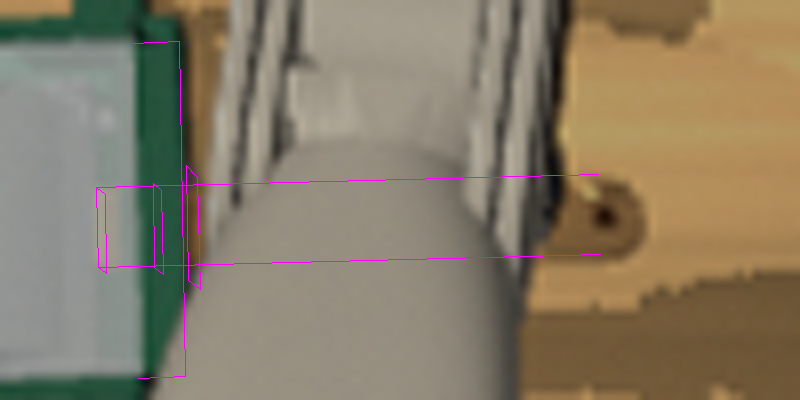

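Request:
apply_moves:
  plan: [0,0.0005,0,0,0,0,0,0.001,0,0,0,0,0,0.0015,0,0,0,0,0,0.0015,0,0,0,0,0,0.0015,0,0,0,0]

```text
clock: 12.9
eef_pos: [0.6053, -0.0549, 0.1078]
tool_rot: [0.694, 0.72, -0.0, -0.001]
ft_force: [2.9, 0.7, -0.5]
grip_width: 0.0304
```

Request:
apply_moves:
  plan: [0,0.0005,0,0,0,0,0,0.001,0,0,0,0,0,0.0015,0,0,0,0,0,0.0015,0,0,0,0,0,0.0015,0,0,0,0]

```text
clock: 13.32
eef_pos: [0.6068, -0.0551, 0.1078]
tool_rot: [0.694, 0.72, -0.0, -0.0]
ft_force: [-0.2, -0.2, -0.8]
grip_width: 0.0309
```

Request:
apply_moves:
  plan: [0,0,0,0,0,0,0,0,0,0,0,0,0,0,0,0,0,0]

```text
clock: 13.57
eef_pos: [0.6073, -0.0552, 0.1081]
tool_rot: [0.694, 0.72, -0.0, -0.0]
ft_force: [-0.0, -0.4, -0.5]
grip_width: 0.0306
```

Request:
apply_moves:
  plan: [0.002,0,0,0,0,0,0.004,0,0,0,0,0,0.006,0,0,0,0,0,0.008,0,0,0,0,0,0.01,0,0,0,0,0,0.01,0,0,0,0,0,0.01,0,0,0,0,0]

```text
clock: 14.15
eef_pos: [0.607, -0.045, 0.1081]
tool_rot: [0.694, 0.72, -0.0, 0.0]
ft_force: [-1.1, 0.2, -0.7]
grip_width: 0.0309
```

Request:
apply_moves:
  plan: [0.001,0,0,0,0,0,0.002,0,0,0,0,0,0.002,0,0,0,0,0,0.002,0,0,0,0,0]

```text
clock: 14.48
eef_pos: [0.6069, -0.0432, 0.1081]
tool_rot: [0.694, 0.72, -0.0, 0.0]
ft_force: [-1.3, -0.5, -1.1]
grip_width: 0.0308
```

Request:
apply_moves:
  plan: [0.001,0,0,0,0,0,0.002,0,0,0,0,0,0.002,0,0,0,0,0,0.002,0,0,0,0,0]

```text
clock: 14.82
eef_pos: [0.6068, -0.0411, 0.1081]
tool_rot: [0.694, 0.72, -0.0, -0.0]
ft_force: [-0.8, -0.2, -0.5]
grip_width: 0.0307
```

Request:
apply_moves:
  plan: [0.001,0,0,0,0,0,0.002,0,0,0,0,0,0.002,0,0,0,0,0,0.002,0,0,0,0,0]

```text
clock: 15.15
eef_pos: [0.6068, -0.0394, 0.1081]
tool_rot: [0.694, 0.72, -0.0, 0.0]
ft_force: [-0.0, -1.6, -0.2]
grip_width: 0.0305
```

Request:
apply_moves:
  plan: [0.0005,0,0,0,0,0,0.001,0,0,0,0,0,0.001,0,0,0,0,0,0.001,0,0,0,0,0]

```text
clock: 15.48
eef_pos: [0.6068, -0.0385, 0.1081]
tool_rot: [0.694, 0.72, -0.0, 0.0]
ft_force: [0.6, -2.1, -0.2]
grip_width: 0.0304
```

Request:
apply_moves:
  plan: [0.0005,0,0,0,0,0,0.001,0,0,0,0,0,0.001,0,0,0,0,0,0.001,0,0,0,0,0]

```text
clock: 15.82
eef_pos: [0.6068, -0.0373, 0.1081]
tool_rot: [0.694, 0.72, -0.0, 0.0]
ft_force: [0.3, -2.9, -0.1]
grip_width: 0.0307
```

Request:
apply_moves:
  plan: [0.0005,0,0,0,0,0,0.001,0,0,0,0,0,0.001,0,0,0,0,0,0.001,0,0,0,0,0]

```text
clock: 16.15
eef_pos: [0.6067, -0.0362, 0.1081]
tool_rot: [0.694, 0.72, -0.0, 0.0]
ft_force: [0.6, -3.3, -0.9]
grip_width: 0.0308
```

```bash
cat > ft.py <<'E'
from m import *
# each camera call advances time 0.05 s: average the force while holding
F=[]
for i in range(8):
    c=cam("top"); o=sensors.get_obs(); F.append(o["ft_force"])
print(np.mean(F,0).round(2),np.std(F,0).round(2),o["eef_pos"].round(4),o["clock"])
crop(c,190,125,260,180,11,"pics/drum_%d.png"%int(o["clock"]*10))
E
python3 ft.py; ls pics
```

```text
[ 0.11 -3.14 -0.62] [0.18 0.65 0.52] [ 0.6067 -0.0362  0.1081] 16.55
a.png
a2.png
a3.png
b1.png
b2.png
b3.png
blank.png
bo.png
c2.png
d1.png
d2.png
drum_165.png
e1.png
e2.png
fr.png
fs.png
ft.png
gr.png
gs.png
gt.png
ir.png
is.png
it.png
sander_side.png
sander_top.png
side0.png
so.png
sso.png
top0.png
```

Request:
apply_moves:
  plan: [0.0005,0,0,0,0,0,0.001,0,0,0,0,0,0.0015,0,0,0,0,0,0.002,0,0,0,0,0,0.002,0,0,0,0,0,0.002,0,0,0,0,0]

```text
clock: 17.05
eef_pos: [0.6066, -0.0342, 0.1081]
tool_rot: [0.694, 0.72, -0.0, 0.0]
ft_force: [0.0, -4.0, -0.1]
grip_width: 0.0304
```

```bash
python3 ft.py; python3 ov.py .6005 .0755 1.61 k; python3 -c "
from m import *
go([.607,-.03,.1083],1.608-np.pi/2)
s=cam('side'); cv2.imwrite('pics/k_side.png',s['pixels'][:,:,::-1])"; ls -t pics|head -5
```

```text
[ 0.26 -3.76 -0.47] [0.44 0.38 0.58] [ 0.6066 -0.0342  0.1081] 17.45
nose rel window 0.0433 -0.0021 -0.0006
t 17.55 pos [ 0.6066 -0.0342  0.1081] q [-0.06  0.53  0.1   1.15 -0.    1.48] F [ 0.6 -4.6 -1.1] grip 0.0307 yaw 2.13
shift [ 0.0042  0.0005 -0.0002] rot [ 0.  0. -0.] rows 0.10117233803737694 0.00041581037019346905
k_side.png
kr.png
ks.png
kt.png
drum_174.png
```

View pics/kt.png

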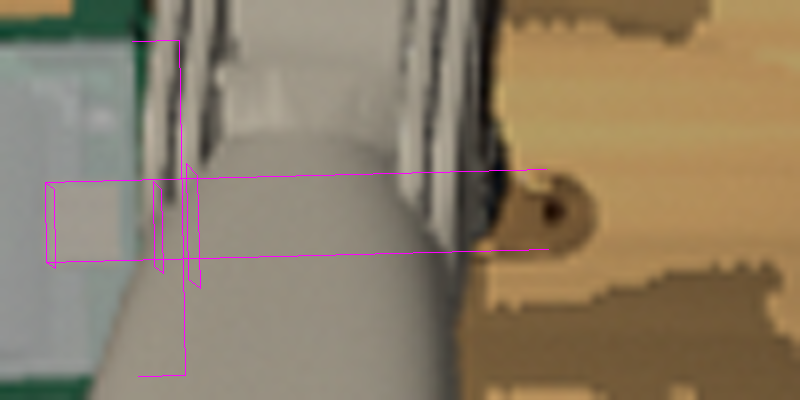

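View pics/kr.png

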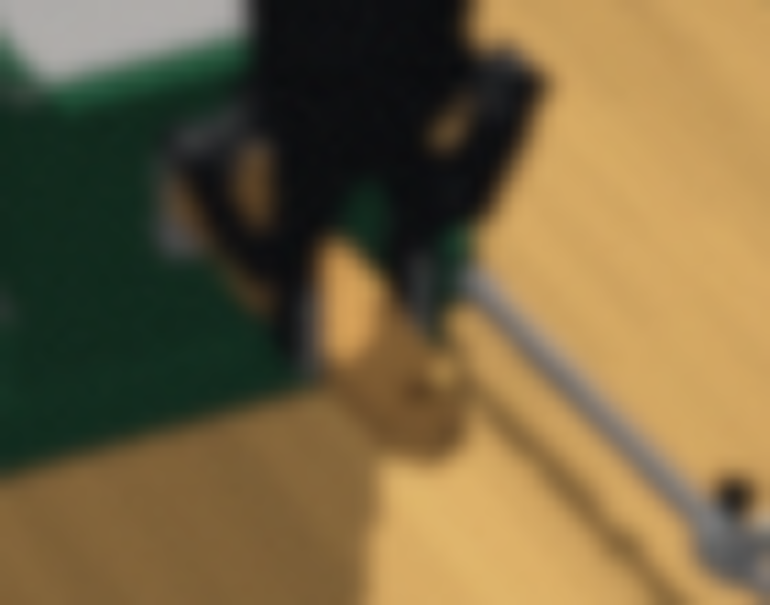

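View pics/k_side.png

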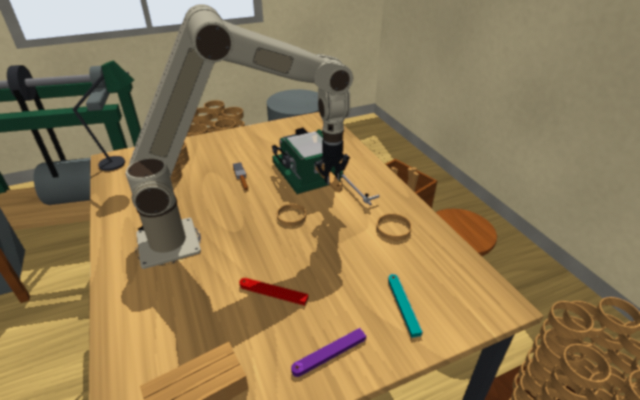

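```bash
python3 - <<'E'
from h import *
t=cam("top"); crop(t,185,125,260,180,10,"pics/kd.png")
E
```

```text
(no output)
```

View pics/kd.png

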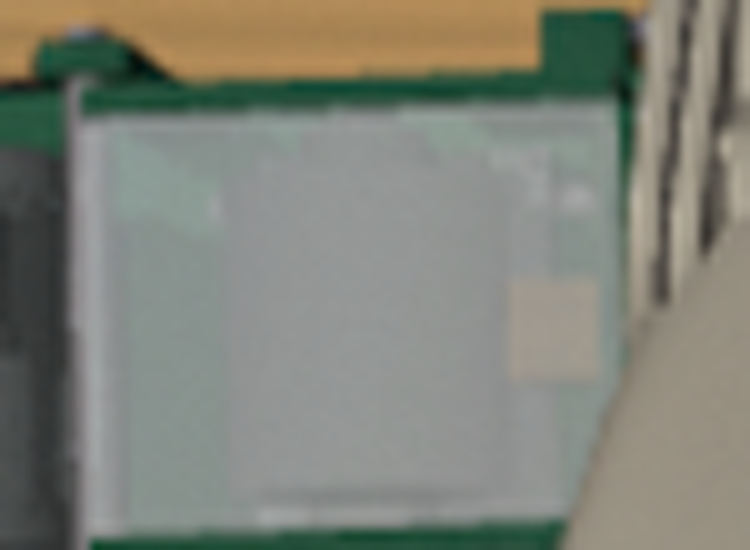

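```bash
python3 - <<'E'
from h import *
b=cv2.imread("pics/top0.png")[:,:,::-1].astype(float)
b1=cv2.resize(cv2.imread("pics/b1.png"),(180,120),interpolation=cv2.INTER_AREA)[:,:,::-1].astype(float)
t=np.mean([cam("top")["pixels"].astype(float) for _ in range(2)],0)[100:220,150:330]
for n,i in(("before",b1),("now",t)):
    print(n,i[45:70,50:92].mean((0))[:,0].round(0).astype(int))
    print(n,i[45:70,50:92].mean((0))[:,1].round(0).astype(int))
E
```

```text
before [136 136 136 136 136 137 138 138 139 141 143 145 146 146 146 147 147 147
 147 148 148 148 148 148 148 147 147 147 147 147 146 146 145 145 144 143
 142 143 146 146 146 144]
before [146 147 147 147 147 148 148 148 147 145 147 148 148 149 149 150 150 150
 150 151 151 151 151 151 151 151 151 150 150 150 149 148 148 147 146 145
 144 145 149 149 149 147]
now [136 136 136 136 137 137 138 139 144 145 145 146 146 147 147 147 148 148
 148 148 148 148 148 148 148 147 147 147 147 146 146 145 144 144 142 144
 151 151 151 151 147 146]
now [147 147 147 147 148 148 148 146 146 148 148 149 150 150 150 150 151 151
 151 151 151 151 151 151 151 150 150 150 150 149 148 147 147 146 144 145
 150 151 151 150 148 149]
```

Contact position (about 5 mm past first touch), force (about 3.6 N) and the drum's shift in the image (about 1.7 px, or 5 mm) all agree. The blank is level and the guard is shut, so I'm handing in.

```bash
python3 -c "
from workcell import bot,sensors
o=sensors.get_obs();print(o['ft_force'],o['grip_width'],o['clock'])
print(bot.job_done())"
```

```text
[-0.10406572 -3.30390495 -0.98044751] 0.03037247672505374 17.75
the job is handed in; nothing more can be done
None
```

I closed the guard, picked up the pale handle blank and fed its square end through the window. I handed in at 17.75 s with the blank still gripped and pressing on the drum; no verdict was reported.

- **Guard:** I pushed it down with the shut fingertips until they met a hard stop at 172 mm, with 15 N and no further movement. It looked shut in the later pictures.
- **Blank:** I gripped it about 153 mm behind the square end and held it level. The finger opening stayed steady at about 30.5 mm.
- **Side load:** A sideways force of about 4.5 N built up in the window on the way in. I moved the blank about 2.5 mm across and the force dropped to roughly zero.
- **Drum travel:** Three checks agree on about 4 to 5 mm:
  - The tool went about 5 mm past first contact.
  - The steady push was about 3.5 N, which means about 4 mm on the spring.
  - The drum shifted about 1.7 pixels in the top view, about 5 mm.
- **Nose position:** I estimate the nose at about 43 mm behind the plate, 2 mm or less off the window's axis, and in line within about 0.01 to 0.02 rad.
- **Disagreement:** The two cameras disagreed by a few mm on where the sander stands. I therefore relied on the blank and window seen in the same picture, and on contact force, for the fit.
- **Bystanders:** The last side picture shows both hoops and the brush where they were; I did not measure them again.

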